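Seat the tuning fork in its sounding box

ROBOT

A 7-joint arm with a two-finger parallel gripper is mounted at the origin on the work surface. World frame = base frame: x ahead of the robot, y to its left, z up, the work surface at z = 0. Lengths are in mm, angles in rad, forces in N, time in s.
With the tool pointing down it reaches from about 400 to 875 mm from the base axis. Payload 4.4 kg.
Tool frame: the origin (TCP) lies on the centre line of the jaws, within the pads' length; the fingertips stand 25 mm ahead of it and the grasp point (between the pads) lies 6 mm ahead of it (ctrl.finger_overhang is the distance from the TCP to the fingertips, in mm); z points along the fingers, y is the line along which they close (so a half turn about z gives the same grasp; the last joint's range is limited). The gripper opens to 85 mm and grips with 20 to 120 N. Pads are 22 mm wide; open, the fingers measure 114 mm over their backs; the gripper's body (76 mm by 85 mm) begins 54 mm behind the grasp point. The pads swing forward as they close: fully open they stand 13 mm farther back than shut.
Start: joints at [1.183, 0.628, 0.038, 1.517, -0.027, 0.996, -0.02], TCP at [205.605, -616.639, 256.313] pointing down, gripper open.
Joint ranges: [-3.06, 3.06], [-0.37, 2.12], [-1.25, 1.32], [0.18, 2.47], [-1.1, 4.24], [0.23, 1.98], [-2.94, 2.94]. Speed limits (rad/s): [2.57, 2.57, 3.14, 3.14, 3.14, 3.14, 3.14].

INTERFACE

Orientations are given as [roll, pitch, yaw] about the fixed x, y, z axes, in that order (R = Rz(yaw) Ry(pitch) Rx(roll)).
In Python, from cell import ctrl gives the robot as it stands. The module is installed in compiled form; this text tells all that it offers.
- The arm moves only by the tool play_rows, never from a script. Its argument "targets" is a list of rows, each a list of 5 numbers: the closure, from 0 (fully open) to 1 (shut), then the shift along the tool's x, y, z in cm, then the turn about the tool's z in degrees. In form: [[gripper, dx, dy, dz, spin], ...]. A call has 1 to 10 rows; each row is the pose to reach, as a shift and turn from the pose commanded when the call began, along the tool's axes at that moment; what a row does not reach only later rows make up. A row lasts 1/10 s, in which the tool goes at most 50 mm and 8.59 degrees, less where a joint would pass 70% of its speed; a pose out of reach is approached as far as the arm can. A call with a gripper value outside its range is refused whole. The fingers move at their own pace and stop on an object; the grip force is fixed at half the most. Time passes only in rows, so rows that repeat a pose let the fingers close. It gives the time, the measured TCP pose, the force, the opening and the grip force at its end, in the units of the state.
- ctrl.read_state(): the state, without advancing time (a new reading comes with each control period).
- ctrl.get_image(name): name is "scene" or "top" or "wrist"; returns (picture, depth): 384x512x3 uint8, red, green, blue; 384x512 float32, mm along the optical axis (not along the pixel's ray), 0 where there is no reading.
- ctrl.calibration(name): a dict with "vfov" (degrees; the focal length in pixels is half the picture's height over the tangent of half this angle, whatever the lens; pixels are square), "cx", "cy" (the principal point, pixels), "extrinsics" (4x4, takes a point from camera to world coordinates); the wrist camera has in their place "mount" (4x4, takes a point from camera to tool coordinates, whose origin is the TCP and whose axes are the flange's). Camera axes: x right, y down, z forward; pixel columns grow to the right and rows downward; lengths in mm; the calibration is good to about 2 mm. A picture is of the moment at which its call begins: read the wrist's pose just before it. calibration takes no time and is no camera call.
- ctrl.finish_job(): hands the job in; it is judged then, once.
Trained networks look in the newest picture that a camera, given by its name, has taken for a name from the list of things; names that differ only in an ending like _2 or _b are one class to them, and where a whole thing is asked for, a point or a joint stands for the part that bears it (a point fixed in the world has none). Each returns a list of dicts, best first, with "confidence" (0 to 1); they miss things now and then, are a little off and sometimes report something else, mostly with a low value. They report only what shows in the picture. A call takes as long as a camera call. They do not tell look-alikes from the thing itself.
- ctrl.search_frame(camera, name): "bbox" ([left, top, right, bottom] in pixels, round what is visible of it).
- ctrl.trace(camera, name): "pixels" (384x512 bool, what is visible of it) and "bbox" ([left, top, right, bottom] in pixels, round what is visible of it).
The state is a dict: "clock": time; "qpos": joint angles; "qd": joint speeds; "tau": joint torques, N m; "eef_pos": TCP position; "tool_rot": TCP orientation; "force": force on the tool from outside, world axes, zero at the start; "torque": the same for the moment, N m; "width": finger opening in mm; "gripper_force": force on a finger pad.
Only numpy, scipy, OpenCV 4.12 (cv2) and the standard library are available. Lean on these libraries where they do the work, as an engineer would, in place of code of your own. Each camera call takes 0.05 s, during which the arm holds its last target. There are 200 camera calls.

TASK

Take the steel tuning fork off its rest and slide its stem into the flared brass socket of the wooden sounding box, gently and never hard, until you feel it bottom against the stop hidden inside. Let go of it, then tighten the brass wing screw on top of the box clockwise as far as it goes, leaving the fork fully home. Do not drop the fork on the lacquer and leave the other things on the piano where they are.

Things in the scene. Friction and masses are not known exactly. Their poses are not given: they have to be found in the camera images.
- fork_grip (a point): Steel two-pronged tuning fork, 232 mm long, about 200 g, lying flat on its rest at the start. This point: centre of its yoke, half-way up. The yoke is the solid block (24 long, 30 wide, 12 mm high) between the stem and the prongs; grasp it here across its 30 mm width. x points along the stem to its ball end, y across the prongs, z up.
- fork_tip (a point): Outermost end of the fork's round-ended stem, on its axis, 120 mm from fork_grip along x; same axes. The stem is round, 11 mm in diameter, from the yoke's front face (x = +12 from fork_grip) to here. The two prongs run the other way, to x = -112 from fork_grip; they are 30 mm wide over both and 11 mm high.
- rest: Fixed dark wooden rest on which the fork starts: base plate 190 (x) by 50 (y) by 6 mm high, with two cork-topped cross bars 26 mm high, 12 mm thick and 46 mm wide, at x = -75 and x = +70. Origin: centre of its underside. The fork's yoke lies roughly above the origin, its stem pointing roughly to +x.
- mouth (a point): Centre of the mouth of the square blind socket (13.8 by 13.8 mm, straight) in the front face of the wooden sounding box, 45 mm above the piano top. x points level into the socket, z up. A flared brass collar stands 12 mm out of the face, 28 mm wide at its outer opening. A hard stop is hidden 38 to 80 mm inside the face, in a different place each time; it can only be felt.
- box: The wooden sounding box, fixed: 130 (x, from the front face backwards) by 60 (y) by 68 (z) mm. Origin: on its underside, straight below the mouth; same axes as mouth. A fork that is let go in the socket stays there, sagging by a few degrees. The stop and the socket's mouth bear a light push, up to about 10 N, but must not be pressed harder than 15 N.
- screw_grip (a point): Brass wing screw on top of the box, 60 mm behind the front face: upright wing 42 long, 12 thick, 28 mm high (from 86 to 114 mm above the piano top) on a round foot 28 mm across. This point: on its upright axis, 102 mm above the piano top; grip the wing here across its 12 mm. x runs along the wing and turns with it, z up.
- screw (a joint): Turn of the wing screw in rad: it grows clockwise seen from above, from 0 (loose, wing parallel to the socket) to its end stop at 1.3 (tight). It starts between 0 and 0.2, turns with light friction (0.04 N m) and stays where it is left.
- metronome: Bystander: wooden metronome with a small door, 110 by 110 by 205 mm. Origin: centre of its underside.
- recorder: Bystander: white plastic recorder lying along its y axis, 300 mm long. Origin: under its middle.
- coaster: Bystander: round white ceramic coaster, 90 mm across, 8 mm high. Origin: centre of its underside.
- rosin: Bystander: grey plastic rosin case with a latch, 62 by 46 by 24 mm. Origin: centre of its underside.
- mug: Bystander: white mug, 80 mm across, 90 mm high. Origin: centre of its underside.
- pencil: Bystander: wooden pencil, 170 mm long, along x. Origin: under its middle.
- tuner: Bystander: flat black electronic tuner, 50 by 90 by 14 mm. Origin: centre of its underside.
Mind the look-alikes: they are no part of the job. There is more than one size of the box; the one meant has the size given above. What is shaped like the part that bears fork_grip but purple is not meant.

How it is judged:
By the outcome, as a careful person would: the job done as asked, in the order asked, and still so for the second after the job is handed in, with the robot touching nothing.
It also fails if it takes over 72 s, if anything falls off the work surface, if the arm or the gripper's body presses on something with over 40 N, if the wrist force passes 120 N, or if a joint passes its speed limit or range.

## Working session

There is one attempt and no reset: what is moved stays moved. The work goes in short steps, Python scripts to look and compute and a tool call to move; the robot and the scene stay as the last step left them, time stands still between calls to the robot, and variables do not carry over. Pictures are saved under pics/ and viewed, at most 10 in all, crops included, and the job is handed in when it is done.

Besides the shell and the picture viewer there is one more tool, called after ">>>" as name([rows], argument=value, ...), one row to a line, values as JSON. play_rows: Moves the arm, as the interface text tells. Its arguments: {"type":"object","properties":{"targets":{"type":"array"}},"required":["targets"]}

```bash
mkdir -p pics
cat > h.py <<'E'
import numpy as np, cv2
from cell import ctrl
from scipy.spatial.transform import Rotation as R
def K(n):
    c=ctrl.calibration(n); return c, 192/np.tan(np.radians(c['vfov'])/2)
def T(n,s=None):
    c,_=K(n)
    if 'extrinsics' in c: return np.array(c['extrinsics'])
    s=s or ctrl.read_state(); M=np.eye(4); M[:3,:3]=R.from_euler('xyz',s['tool_rot']).as_matrix(); M[:3,3]=s['eef_pos']
    return M@np.array(c['mount'])
def cloud(n,d,s=None):
    c,f=K(n); v,u=np.mgrid[:384,:512]
    P=np.stack([(u-c['cx'])/f*d,(v-c['cy'])/f*d,d,np.ones_like(d)],-1)
    W=(P@T(n,s).T)[...,:3]; W[d<=0]=np.nan; return W
E
cat > a.py <<'E'
from h import *
s=ctrl.read_state(); print(s)
for n in ['scene','top']:
    p,d=ctrl.get_image(n); np.savez(n,p=p,d=d); cv2.imwrite(f'pics/{n}0.png',p[...,::-1]); W=cloud(n,d)
    print(n,ctrl.calibration(n))
    for o in ['fork_grip','rest','box','screw_grip','metronome']:
        for r in ctrl.trace(n,o)[:4]:
            m=r['pixels']; print(o,round(r['confidence'],2),r['bbox'],np.nanmedian(W[m],0).round(),np.nanpercentile(W[m],[3,97],axis=0).round().tolist())
E
python3 a.py
```

```text
{'clock': 0.0, 'qpos': array([ 1.1831755 ,  0.62933903,  0.03845673,  1.51836343, -0.02701332,
        0.99628746, -0.01999511]), 'qd': array([ 2.28178237e-04, -8.81761492e-04,  7.57542914e-04, -6.66854091e-05,
       -5.47003493e-04, -1.21805229e-03, -6.73265669e-05]), 'tau': array([-2.71275303e-04, -5.63405335e+01,  1.22609988e+00, -1.93444866e+01,
        1.09981195e-02,  1.05622484e-02,  8.81416113e-07]), 'eef_pos': array([ 205.43438294, -616.07994063,  255.39536835]), 'tool_rot': array([-3.13971389e+00,  2.18139895e-05,  3.21806629e-01]), 'force': array([-0.3893165 , -0.40906432, -0.98411596]), 'torque': array([-0.02996008, -0.03282393, -0.00723786]), 'gripper_force': 0.0, 'width': 85.3368549801458}
scene {'vfov': 52.66558461428975, 'cx': 261.9681909733414, 'cy': 188.84833720302294, 'extrinsics': array([[ 2.09975887e-01,  5.39280746e-01, -8.15528298e-01,
         1.38690053e+03],
       [ 9.77686741e-01, -1.21127261e-01,  1.71629901e-01,
        -1.83244512e+02],
       [-6.22600799e-03, -8.33369344e-01, -5.52681439e-01,
         7.13655455e+02],
       [ 0.00000000e+00,  0.0000
[... 1490 characters left out ...]
5.6, 209.7] [ 562. -164.   36.] [[471.0, -175.0, 7.0], [679.0, -146.0, 42.0]]
rest 0.89 [317.4, 137.4, 341.6, 202.3] [ 583. -153.    7.] [[484.0, -184.0, -0.0], [657.0, -136.0, 32.0]]
rest 0.17 [203.1, 129.5, 210.4, 146.8] [650. 186. 113.] [[632.0, 181.0, 87.0], [668.0, 192.0, 118.0]]
box 0.92 [195.2, 113.7, 222.1, 163.2] [648. 184.  68.] [[585.0, 155.0, 3.0], [718.0, 221.0, 114.0]]
box 0.8 [146.6, 250.5, 196.4, 325.9] [241. 272.  96.] [[147.0, 231.0, 21.0], [329.0, 325.0, 161.0]]
screw_grip 0.47 [161.3, 283.8, 172.6, 302.1] [238. 276. 159.] [[212.0, 269.0, 113.0], [263.0, 288.0, 166.0]]
metronome 0.78 [94.7, 103.1, 152.6, 153.6] [659. 402. 125.] [[621.0, 370.0, 19.0], [721.0, 450.0, 208.0]]
```

Run:
```python
import cv2,numpy as np
a=cv2.imread('pics/top0.png');b=cv2.imread('pics/scene0.png')
cv2.imwrite('pics/topcrop.png',cv2.resize(a[90:340,80:400],None,fx=2.4,fy=2.4,interpolation=cv2.INTER_CUBIC)[:600,:800])
```

```text
(no output)
```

View pics/scene0.png

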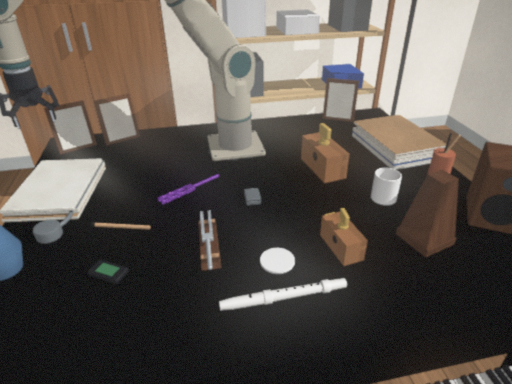

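View pics/topcrop.png

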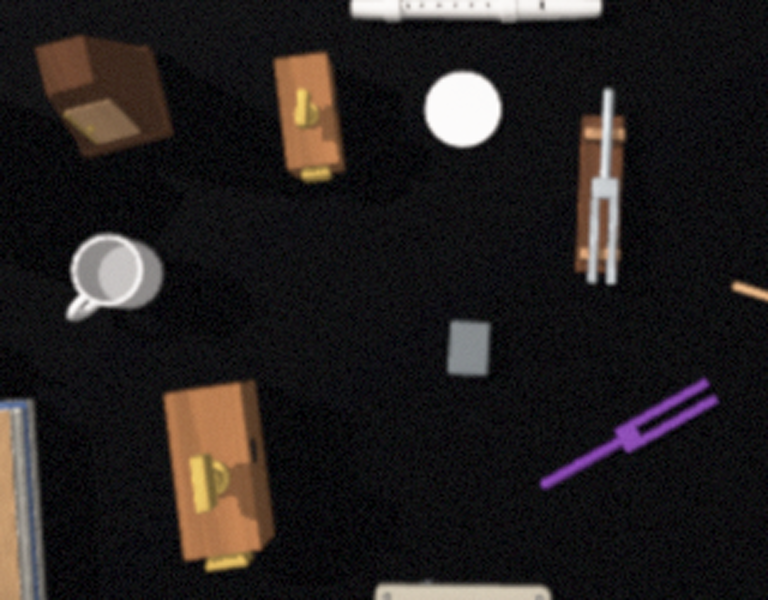

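The steel fork, at topcrop (605,187), is the one meant; the purple one at (628,437) is the look-alike. The small box at (308,110) has its top at z≈68, which matches. The big box at (215,470) has its top at about 96, so it is the decoy. The fork stem points to +x, and the box's brass collar faces the robot at (316,174).

```bash
cat >> h.py <<'E'
def plan(pos,yaw):
    s=ctrl.read_state(); Rm=R.from_euler('xyz',s['tool_rot']).as_matrix()
    d=Rm.T@(np.array(pos)-s['eef_pos'])/10
    dy=(yaw-s['tool_rot'][2]+np.pi/2)%np.pi-np.pi/2
    print('move cm',d.round(2),'spin',round(-np.degrees(dy),2),'clock',s['clock'])
def line(W,m,zmin,zmax):
    P=W[m]; P=P[(P[:,2]>zmin)&(P[:,2]<zmax)]; 
    vx,vy,x0,y0=cv2.fitLine(P[:,:2].astype(np.float32),cv2.DIST_HUBER,0,.01,.01).ravel()
    if vx<0: vx,vy=-vx,-vy
    t=(P[:,:2]-[x0,y0])@[vx,vy]; lo,hi=np.percentile(t,[.5,99.5])
    return np.arctan2(vy,vx),(x0+lo*vx,y0+lo*vy),(x0+hi*vx,y0+hi*vy),np.median(P[:,2])
E
python3 - <<'E'
from h import *
z=np.load('top.npz'); W=cloud('top',z['d'])
ctrl.get_image('top')
r=ctrl.trace('top','fork_grip')
for q in r: 
  if q['bbox'][3]<230: print(line(W,q['pixels'],20,60)); break
plan([570,-162,250],0.0)
E
```

```text
(np.float32(-0.02281199), (np.float64(468.77774739632315), np.float64(-160.96667296630025)), (np.float64(686.2722950364241), np.float64(-165.92901730445533)), np.float64(36.895068655172054))
move cm [ 48.95 -31.61   0.63] spin 18.44 clock 0.7
```

>>> play_rows([
  [0, 4.9, -3.2, 0, 2],
  [0, 9.8, -6.3, 0, 5],
  [0, 14, -9, 0, 8],
  [0, 18, -11.6, 0, 11],
  [0, 22, -14.2, 0, 14],
  [0, 26, -16.8, 0, 16],
  [0, 30, -19.4, 0, 18.4],
  [0, 34, -22, 0, 18.4],
  [0, 38, -24.5, 0, 18.4],
  [0, 42, -27.1, 0, 18.4],
])

```text
clock: 1.7
eef_pos: [519.6, -225.0, 256.7]
tool_rot: [3.141, -0.001, 0.001]
force: [0.4, -0.2, -0.6]
width: 85.3
gripper_force: 0.0
```

Run:
```python
from h import *
plan([560,-162,220],-0.02); print(ctrl.calibration('wrist'))
```

```text
move cm [ 4.04 -6.3   3.67] spin 1.19 clock 1.7
{'vfov': 62.965057418190106, 'cx': 260.0372286562272, 'cy': 191.24730643753423, 'mount': array([[ 1.22759602e-04, -9.47667785e-01, -3.19258130e-01,
         8.19147894e+01],
       [ 9.99999923e-01,  2.35406507e-04, -3.14252204e-04,
         2.76098070e-02],
       [ 3.72962132e-04, -3.19258067e-01,  9.47667741e-01,
        -1.17665955e+02],
       [ 0.00000000e+00,  0.00000000e+00,  0.00000000e+00,
         1.00000000e+00]])}
```

>>> play_rows([
  [0, 2, -3.2, 1.8, 0.6],
  [0, 4, -6.3, 3.7, 1.2],
  [0, 4, -6.3, 3.7, 1.2],
  [0, 4, -6.3, 3.7, 1.2],
])

```text
clock: 2.1
eef_pos: [558.4, -162.7, 218.8]
tool_rot: [-3.142, 0.001, -0.018]
force: [0.4, -0.8, 0.2]
width: 85.3
gripper_force: 0.0
```

Run:
```python
from h import *
s=ctrl.read_state(); p,d=ctrl.get_image('wrist'); W=cloud('wrist',d,s); cv2.imwrite('pics/w1.png',p[...,::-1]); np.savez('w1',p=p,W=W)
print(s['eef_pos'],s['tool_rot'],s['qd'].max())
for q in ctrl.trace('wrist','fork_grip')[:2]:
  m=q['pixels']; print(q['confidence'],q['bbox'])
  a=line(W,m,24,50); print(a)
  P=W[m]; P=P[P[:,2]>24]
  for x in range(450,700,10):
    k=P[abs(P[:,0]-x)<4]
    if len(k)>3: print(x,len(k),np.percentile(k[:,1],[3,50,97]).round(1),np.percentile(k[:,2],[5,50,95]).round(1))
```

```text
[ 558.37999583 -162.72084751  218.78510356] [-3.14150569e+00  1.18361464e-03 -1.77981847e-02] 0.040168429114233385
0.92 [289.0, 320.9, 370.4, 362.9]Traceback (most recent call last):
  File "<stdin>", line 6, in <module>
  File "h.py", line 22, in line
    vx,vy,x0,y0=cv2.fitLine(P[:,:2].astype(np.float32),cv2.DIST_HUBER,0,.01,.01).ravel()
                ~~~~~~~~~~~^^^^^^^^^^^^^^^^^^^^^^^^^^^^^^^^^^^^^^^^^^^^^^^^^^^^^
cv2.error: OpenCV(4.12.0) /io/opencv/modules/imgproc/src/linefit.cpp:50: error: (-215:Assertion failed) count > 0 in function 'fitLine2D_wods'
```

View pics/w1.png

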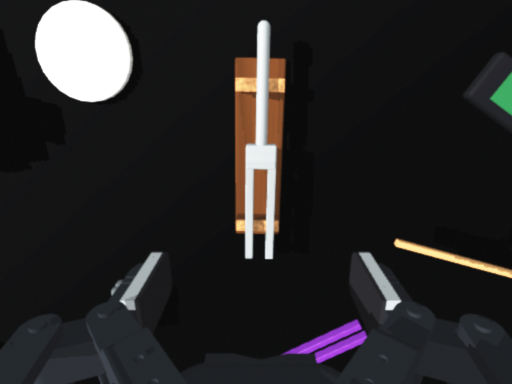

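The wrist view shows the steel fork at the centre: tip at (263,25), yoke at (261,156), prong ends at (249-270,258). I'll segment it by height.

Run:
```python
from h import *
z=np.load('w1.npz'); W=z['W']; p=z['p'].astype(int)
m=(W[...,2]>28)&(W[...,2]<48)&(p.min(-1)>110)&(abs(W[...,1]+163)<40)
m[260:]=0
print(line(W,m,28,48))
P=W[m]
for x in range(450,700,6):
    k=P[abs(P[:,0]-x)<3]
    if len(k)>3: print(x,len(k),np.percentile(k[:,1],[2,50,98]).round(1),np.percentile(k[:,2],[10,50,90]).round(1))
```

```text
(np.float32(-0.033884265), (np.float64(463.6350608321259), np.float64(-160.2180110714985)), (np.float64(690.8380301296014), np.float64(-167.91956448974733)), np.float64(36.86155803187134))
462 31 [-173.9 -168.5 -145.7] [36.  36.7 37.1]
468 70 [-174.  -152.4 -145.8] [36.2 37.  37.9]
474 70 [-174.  -167.5 -146. ] [36.3 37.1 37.8]
480 72 [-174.  -167.6 -146.2] [36.  37.  37.7]
486 72 [-175.1 -167.7 -146.4] [36.3 36.9 38.1]
492 77 [-175.2 -167.8 -146.6] [35.9 37.  37.8]
498 78 [-175.2 -153.6 -146.8] [36.2 37.  37.8]
504 83 [-176.3 -154.4 -147. ] [36.  37.  37.7]
510 73 [-175.2 -169.  -147.2] [36.1 37.1 37.8]
516 78 [-176.3 -169.1 -147.4] [36.4 37.1 38. ]
522 87 [-176.3 -154.8 -147.5] [36.1 37.  38. ]
528 88 [-176.3 -162.1 -147.8] [36.1 37.  38. ]
534 85 [-176.4 -155.1 -148. ] [36.  37.  37.9]
540 90 [-176.4 -155.2 -148.1] [36.4 37.  37.9]
546 88 [-177.4 -170.4 -148.3] [36.2 37.  37.9]
552 92 [-177.4 -155.6 -148.5] [36.  37.  37.8]
558 93 [-177.4 -155.7 -148.7] [36.  37.1 37.8]
564 161 [-177.4 -163.7 -148.9] [36.3 37.3 38.2]
570 184 [-177.8 -163.7 -149.1] [36.5 37.5 38.4]
576 187 [-178.4 
[... 226 characters left out ...]
70 [-170.1 -165.3 -160.6] [34.3 36.5 37.4]
612 71 [-170.1 -165.4 -160.7] [34.1 36.1 37.1]
618 70 [-170.2 -165.5 -160.8] [34.8 36.5 37.5]
624 77 [-170.3 -165.6 -160.9] [34.5 36.2 37.4]
630 77 [-170.3 -165.7 -161.1] [34.5 36.4 37.5]
636 82 [-171.3 -165.8 -161.2] [34.1 36.3 37.5]
642 84 [-171.4 -166.3 -161.3] [34.  36.2 37.3]
648 83 [-171.4 -166.8 -161.4] [34.4 36.2 37.5]
654 79 [-171.5 -167.  -162. ] [34.7 36.2 37.6]
660 81 [-171.9 -167.1 -162.6] [34.4 36.2 37.7]
666 85 [-171.6 -167.1 -162.7] [34.8 36.5 37.9]
672 77 [-171.6 -167.2 -162.8] [34.4 36.3 37.7]
678 85 [-171.7 -167.3 -162.9] [34.5 36.5 37.5]
684 95 [-172.6 -168.2 -163.1] [33.7 36.1 37.4]
690 70 [-172.7 -167.9 -163.2] [34.3 35.8 37.3]
```

Run:
```python
from h import *
plan([573,-163.7,38],-0.034)
```

```text
move cm [ 1.5  -0.21 18.18] spin 0.68 clock 2.2
```

>>> play_rows([
  [0, 0.5, -0.1, 4, 0.7],
  [0, 1.0, -0.2, 8, 0.7],
  [0, 1.5, -0.2, 11, 0.7],
  [0, 1.5, -0.2, 13, 0.7],
  [0, 1.5, -0.2, 13, 0.7],
  [0, 1.5, -0.2, 13, 0.7],
])

```text
clock: 2.8
eef_pos: [573.3, -163.7, 90.2]
tool_rot: [3.141, -0.001, -0.035]
force: [0.2, -0.1, 0.6]
width: 85.4
gripper_force: 0.0
```

Run:
```python
from h import *
print(ctrl.read_state()['eef_pos']);plan([573,-163.7,38],-0.034)
```

```text
[ 573.25475952 -163.66866776   90.15801271]
move cm [-0.03 -0.    5.22] spin -0.04 clock 2.8
```

>>> play_rows([
  [0, 0, 0, 2, 0],
  [0, 0, 0, 4, 0],
  [0, 0, 0, 5.2, 0],
  [0, 0, 0, 5.2, 0],
  [1, 0, 0, 5.2, 0],
  [1, 0, 0, 5.2, 0],
  [1, 0, 0, 5.2, 0],
  [1, 0, 0, 5.2, 0],
  [1, 0, 0, 5.2, 0],
  [1, 0, 0, 5.2, 0],
])

```text
clock: 3.8
eef_pos: [573.9, -162.1, 38.2]
tool_rot: [3.141, -0.001, -0.032]
force: [-0.8, -0.2, 6.5]
width: 28.8
gripper_force: 58.9
```

>>> play_rows([
  [1, 0, 0, 0, 0],
  [1, 0, 0, 0, 0],
  [1, 0, 0, 0, 0],
])

```text
clock: 4.1
eef_pos: [573.9, -162.1, 38.2]
tool_rot: [3.141, -0.001, -0.032]
force: [0.1, 0.8, 6.4]
width: 29.0
gripper_force: 58.9
```

>>> play_rows([
  [1, 0, 0, -0.5, 0],
  [1, 0, 0, -1.5, 0],
  [1, 0, 0, -3, 0],
  [1, 0, 0, -6, 0],
  [1, 0, 0, -10, 0],
  [1, 0, 0, -14, 0],
  [1, 0, 0, -17, 0],
  [1, 0, 0, -17, 0],
  [1, 0, 0, -17, 0],
  [1, 0, 0, -17, 0],
])

```text
clock: 5.1
eef_pos: [572.3, -161.6, 206.5]
tool_rot: [-3.141, 0.002, -0.033]
force: [-0.1, -0.2, -2.2]
width: 29.1
gripper_force: 59.5
```

Run:
```python
from h import *
s=ctrl.read_state(); p,d=ctrl.get_image('wrist'); W=cloud('wrist',d,s); cv2.imwrite('pics/w2.png',p[...,::-1]); np.savez('w2',p=p,W=W)
print(s['eef_pos'],s['tool_rot'],s['force'],s['torque'])
Q=(W-s['eef_pos'])@R.from_euler('xyz',s['tool_rot']).as_matrix()   # tool coords
m=(abs(Q[...,1])<22)&(abs(Q[...,2]-3)<14)&(Q[...,0]>12)
P=Q[m]
for x in range(12,130,6):
    k=P[abs(P[:,0]-x)<3]
    if len(k)>3: print(x,len(k),np.percentile(k[:,1],[2,50,98]).round(1),k[:,2].min().round(1),np.percentile(k[:,2],[10,50,90]).round(1))
plan([500,145,215],-0.034)
```

```text
[ 572.3173639  -161.62193721  206.47417054] [-3.14097038e+00  2.20501659e-03 -3.25073575e-02] [-0.11228023 -0.17434289 -2.2317634 ] [ 0.04913848 -0.01592714 -0.00537105]
12 311 [-12.5   0.4  12.8] -0.2 [1.3 3.1 8.6]
18 307 [-5.3 -0.   5.2] -0.4 [1.  2.  4.2]
24 327 [-5.2 -0.   5.2] 0.0 [0.9 2.1 4.4]
30 341 [-5.1  0.4  5.5] -0.5 [1.  2.1 4.4]
36 356 [-5.   0.2  5.4] -0.0 [1.  2.1 4.4]
42 364 [-4.9  0.4  5.3] 0.1 [1.  2.1 4.2]
48 389 [-5.3 -0.   5.2] -0.2 [1.  2.1 4.5]
54 409 [-5.2 -0.   5.1] -0.3 [1.  2.2 4.2]
60 416 [-5.1 -0.   5.1] -0.4 [1.  2.2 4.2]
66 447 [-5.   0.4  5.4] -0.1 [0.9 2.1 4.2]
72 474 [-5.4 -0.   5.3] -0.4 [0.9 2.1 4.5]
78 487 [-5.3 -0.   5.2] -0.6 [0.9 2.1 4.5]
84 521 [-5.2 -0.   5.1] -0.3 [0.9 2.1 4.3]
90 537 [-5.1 -0.   5. ] -0.3 [1.  2.2 4.2]
96 580 [-5.4 -0.   5.3] -0.6 [1.  2.2 4.5]
102 609 [-5.3 -0.   5.2] -0.6 [1.  2.1 4.5]
108 443 [-5.2 -0.   5.2] -0.4 [1.  2.3 4.6]
move cm [ -8.22 -30.41  -0.85] spin 0.09 clock 5.15
```

View pics/w2.png

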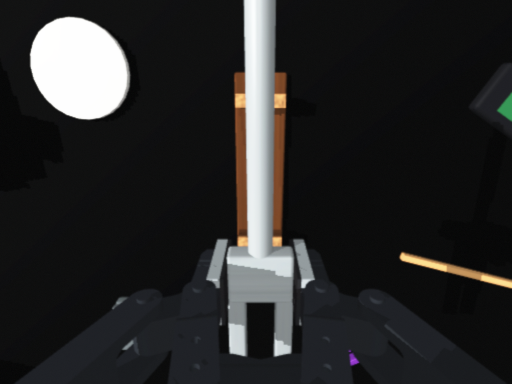

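Wrist view: the fork is held square, with its stem straight up column 260 and the yoke at (260,275). Now to hover beside the box mouth.

>>> play_rows([
  [1, -1, -3, -0.5, 0],
  [1, -2, -7, -0.9, 0],
  [1, -3, -11, -0.9, 0],
  [1, -4, -15, -0.9, 0],
  [1, -5, -19, -0.9, 0],
  [1, -6, -23, -0.9, 0],
  [1, -7, -27, -0.9, 0],
  [1, -8, -30, -0.9, 0],
  [1, -8.2, -30.4, -0.9, 0],
  [1, -8.2, -30.4, -0.9, 0],
])

```text
clock: 6.15
eef_pos: [500.2, 145.5, 215.3]
tool_rot: [3.141, 0.002, -0.03]
force: [-0.0, -0.8, -1.9]
width: 29.2
gripper_force: 59.6
```

Run:
```python
from h import *
ctrl.get_image('wrist')
import time
for i in range(4): ctrl.get_image('wrist')
s=ctrl.read_state(); p,d=ctrl.get_image('wrist'); W=cloud('wrist',d,s); cv2.imwrite('pics/w3.png',p[...,::-1]); np.savez('w3',p=p,W=W)
print(s['clock'],s['eef_pos'],s['tool_rot'],s['force'],s['torque'],abs(s['qd']).max())
```

```text
6.4 [501.67113245 142.7959471  216.12463384] [ 3.14076954e+00  1.03613194e-04 -3.52732283e-02] [ 0.55180389 -0.34956421 -1.32379704] [-0.03571946 -0.06298195 -0.01387313] 0.006802313730406448
```

View pics/w3.png

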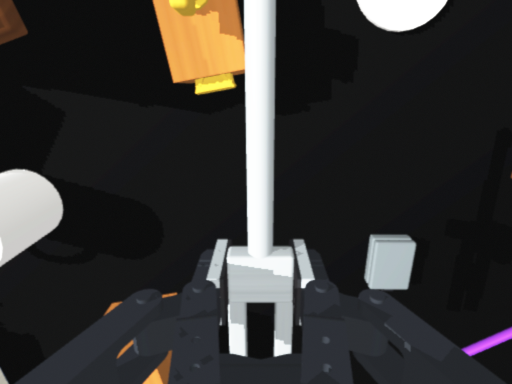

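Wrist view: box front edge from (175,82) to (245,70), collar at (215,85). The stem partly occludes it, so I'll shift forward and to the right.

>>> play_rows([
  [1, 3, 1, 0, 0],
  [1, 6, 2, 0, 0],
  [1, 6, 2, 0, 0],
  [1, 6, 2, 0, 0],
  [1, 6, 2, 0, 0],
])

```text
clock: 6.95
eef_pos: [559.7, 122.4, 216.0]
tool_rot: [-3.142, 0.001, -0.033]
force: [-0.1, -0.2, -1.7]
width: 29.2
gripper_force: 59.6
```

Run:
```python
from h import *
s=ctrl.read_state(); p,d=ctrl.get_image('wrist'); W=cloud('wrist',d,s); np.savez('w4',p=p,W=W)
print(s['clock'],s['eef_pos'],s['tool_rot'],s['force'],abs(s['qd']).max())
I=cv2.resize(p[:200,100:260,::-1],None,fx=3,fy=3,interpolation=cv2.INTER_CUBIC); cv2.imwrite('pics/w4.png',I)
top=(abs(W[...,2]-68)<4)&(W[...,0]>560)
top&=abs(W[...,1]-190)<60
c,sz,a=cv2.minAreaRect(W[top][:,:2].astype(np.float32)); print('top',c,sz,a,np.median(W[top][:,2]),top.sum())
P=W[top]
for y in range(140,230,5):
    k=P[abs(P[:,1]-y)<1.5]
    if len(k)>5: print('front y',y,k[:,0].min().round(1),end=';')
print()
for x in range(590,720,6):
    k=P[abs(P[:,0]-x)<2]
    if len(k)>5: print('x',x,np.percentile(k[:,1],[0.5,99.5]).round(1),end=';')
h=p.astype(int); br=(h[...,0]>120)&(h[...,2]<90)&(h[...,1]>0.75*h[...,0])
col=br&(W[...,2]<66)&(W[...,2]>35)&(abs(W[...,0]-585)<30)
w=br&(W[...,2]>85)&(W[...,2]<125)
for n,m in(('collar',col),('wing',w)):
    q=W[m]; print(n,m.sum(),np.median(q,0).round(1),np.percentile(q,[2,98],axis=0).round(1).tolist(),cv2.minAreaRect(q[:,:2].astype(np.float32)))
```

```text
6.95 [559.67835961 122.42231959 216.0445184 ] [-3.14154337e+00  1.47479230e-03 -3.28804447e-02] [-0.13030425 -0.17641474 -1.6627685 ] 0.01024845080572525
top (650.8180541992188, 187.54080200195312) (117.84432220458984, 60.988468170166016) 8.09992504119873 68.16137103869482 9309
front y 150 596.7;front y 155 596.1;front y 160 595.4;front y 165 594.7;front y 170 594.2;front y 175 593.2;front y 180 592.6;front y 185 591.9;front y 190 591.2;front y 195 590.6;front y 200 589.8;front y 205 589.2;front y 210 588.5;front y 215 623.8;front y 220 656.3;front y 225 693.2;
x 590 [186.6 209. ];x 596 [149.8 209.7];x 602 [150.  210.7];x 608 [151.1 211.4];x 614 [151.8 212.1];x 620 [152.7 212.6];x 626 [153.5 213.6];x 632 [154.2 214.4];x 638 [155.1 215.4];x 644 [156.  216.6];x 650 [156.8 217.7];x 656 [157.4 218.6];x 662 [158.6 219. ];x 668 [159.3 219.8];x 674 [160.4 220.8];x 680 [161.2 221.3];x 686 [162.1 222.2];x 692 [162.9 223.1];x 698 [163.7 224. ];x 704 [164.5 225.1];collar 418 [586.3 176.7  59.8] [[580.8, 162.5, 43.5], [591.9, 192.6, 62.2]] ((586.2597045898438, 177.9583740234375), (10.092432022094727, 32.11347961425781), 8.16583251953125)
wing 1738 [652.6 184.  113.2] [[632.9, 180.5, 86.3], [671.1, 192.6, 115.2]] ((652.0972290039062, 185.97756958007812), (15.288131713867188, 40.82849884033203), 87.34781646728516)
```

View pics/w4.png

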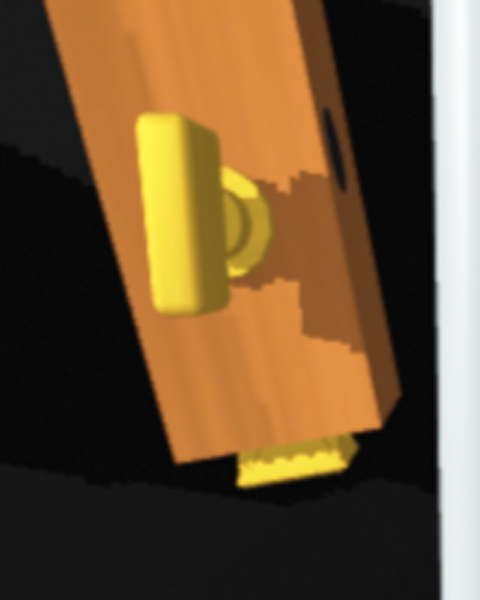

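Run:
```python
from h import *
plan([437.2,157.8,130],0.141)
```

```text
move cm [-12.34  -3.11   8.63] spin -9.93 clock 7.0
```

Wrist crop: collar at (295,460), wing at (185,215) in the crop. The box yaw is about 8.1° and its top is at z = 68, so this is the box meant. Mouth at about (592.6, 179.5, 45).

>>> play_rows([
  [1, -2, -0.5, 0, -2],
  [1, -5, -1.3, 1, -5],
  [1, -9, -2.3, 3, -8],
  [1, -12, -3, 5.5, -9.9],
  [1, -12.3, -3.1, 8, -9.9],
  [1, -12.3, -3.1, 8.6, -9.9],
  [1, -12.3, -3.1, 8.6, -9.9],
  [1, -12.3, -3.1, 8.6, -9.9],
])

```text
clock: 7.8
eef_pos: [440.1, 157.6, 131.2]
tool_rot: [-3.141, -0.002, 0.14]
force: [1.0, -0.5, -0.8]
width: 28.7
gripper_force: 59.6
```

Run:
```python
from h import *
print(ctrl.read_state()['eef_pos'],ctrl.read_state()['tool_rot']);plan([437.2,157.8,51.3],0.141)
```

```text
[440.10272053 157.60648635 131.15530606] [-3.14136803e+00 -2.29926237e-03  1.39500101e-01]
move cm [-0.3  -0.06  7.98] spin -0.09 clock 7.8
```

>>> play_rows([
  [1, -0.2, 0, 2, 0],
  [1, -0.2, 0, 4, 0],
  [1, -0.2, 0, 6, 0],
  [1, -0.2, 0, 7.5, 0],
  [1, -0.2, 0, 7.9, 0],
  [1, -0.2, 0, 7.9, 0],
  [1, -0.2, 0, 7.9, 0],
  [1, -0.2, 0, 7.9, 0],
])

```text
clock: 8.6
eef_pos: [437.8, 157.5, 52.0]
tool_rot: [3.141, -0.002, 0.14]
force: [-0.3, -0.0, -1.6]
width: 28.6
gripper_force: 59.7
```

Run:
```python
from h import *
p,d=ctrl.get_image('scene'); cv2.imwrite('pics/s5.png',cv2.resize(p[190:280,200:380,::-1],None,fx=4.4,fy=4.4,interpolation=cv2.INTER_CUBIC))
for i in range(3):
  s=ctrl.read_state(); print(s['eef_pos'],s['tool_rot'],s['force'],s['torque']); ctrl.get_image('wrist')
plan([437.2,157.8,51.3],0.141)
```

```text
[437.6100703  157.45641262  51.98504091] [-3.14149479e+00 -1.76228144e-03  1.40349448e-01] [-0.48860534  0.30517695 -1.65142518] [-0.01009279  0.05896463 -0.04297794]
[437.3797068  157.45366347  51.88421168] [-3.14126599e+00 -1.35038986e-03  1.40549875e-01] [-0.21240982 -0.23360228 -0.45462405] [-0.00746082  0.00795367 -0.00447317]
[437.25223223 157.42637636  51.80747923] [-3.14116619e+00 -1.15025101e-03  1.40444495e-01] [ 0.22387784 -0.25662596 -1.25323263] [-0.00349187 -0.03418489  0.02260277]
move cm [ 0.01 -0.04  0.04] spin -0.04 clock 8.8
```

>>> play_rows([
  [1, 1, 0, 0, 0],
  [1, 2, 0, 0, 0],
  [1, 2.5, 0, 0, 0],
  [1, 3, 0, 0, 0],
  [1, 3.3, 0, 0, 0],
  [1, 3.3, 0, 0, 0],
  [1, 3.3, 0, 0, 0],
  [1, 3.3, 0, 0, 0],
])

```text
clock: 9.6
eef_pos: [468.9, 161.8, 51.3]
tool_rot: [3.142, 0.001, 0.14]
force: [0.2, -0.4, -1.8]
width: 29.1
gripper_force: 59.7
```

```bash
cat > look.py <<'E'
from h import *; import sys
s=ctrl.read_state(); p,d=ctrl.get_image('wrist'); W=cloud('wrist',d,s); np.savez(sys.argv[1],p=p,W=W)
print(s['clock'],s['eef_pos'],s['tool_rot'],s['force'],s['torque'])
Q=(W-s['eef_pos'])@R.from_euler('xyz',s['tool_rot']).as_matrix()
h=p.astype(int); br=(h[...,0]>120)&(h[...,2]<90)&(h[...,1]>0.75*h[...,0])&(abs(Q[...,1])<25)
q=Q[br]; print(br.sum())
if len(q)>20:
  print(np.percentile(q,[1,50,99],axis=0).round(1))
  for x in range(60,130,2):
    k=q[abs(q[:,0]-x)<1]
    if len(k)>5: print(x,len(k),np.percentile(k[:,1],[1,99]).round(1),k[:,2].min().round(1))
cv2.imwrite('pics/'+sys.argv[1]+'.png',p[...,::-1])
E
python3 look.py w6
```

```text
9.6 [468.92386159 161.80748164  51.26833757] [3.14154562e+00 6.41890879e-04 1.40353297e-01] [ 0.15586379 -0.41927174 -1.82004281] [ 0.0099156  -0.01019051 -0.02161304]
45
[[112.7 -16.8  18.1]
 [113.1   6.4  19.9]
 [117.2  14.7  38. ]]
112 13 [-14.1  14.4] 17.9
114 31 [-14.5  14.6] 19.5
```

View pics/w6.png

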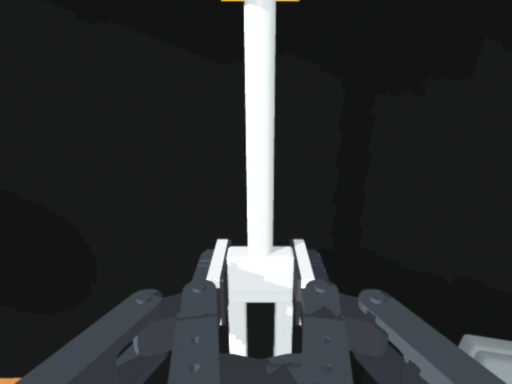

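The collar lip shows at row 0, columns 221-300, and the stem is centred between them (245-276). Advancing gently.

>>> play_rows([
  [1, 0.2, 0, 0, 0],
  [1, 0.4, 0, 0, 0],
  [1, 0.6, 0, 0, 0],
  [1, 0.8, 0, 0, 0],
  [1, 1.0, 0, 0, 0],
  [1, 1.2, 0, 0, 0],
  [1, 1.4, 0, 0, 0],
])

```text
clock: 10.35
eef_pos: [483.4, 163.9, 51.3]
tool_rot: [3.142, -0.0, 0.14]
force: [0.2, 0.3, -1.3]
width: 28.9
gripper_force: 59.7
```

>>> play_rows([
  [1, 0.3, 0, 0, 0],
  [1, 0.6, 0, 0, 0],
  [1, 0.9, 0, 0, 0],
  [1, 1.2, 0, 0, 0],
  [1, 1.5, 0, 0, 0],
  [1, 1.8, 0, 0, 0],
  [1, 2.0, 0, 0, 0],
  [1, 2.2, 0, 0, 0],
])

```text
clock: 11.15
eef_pos: [505.2, 166.9, 51.3]
tool_rot: [-3.142, 0.0, 0.14]
force: [0.4, 0.4, -1.7]
width: 29.0
gripper_force: 59.7
```

```bash
python3 look.py w7
```

```text
11.15 [505.15043828 166.94591974  51.30308459] [-3.14158811e+00  3.07799569e-05  1.40267363e-01] [ 0.41858057  0.37625282 -1.70058168] [ 0.00653285  0.00035395 -0.03755371]
1941
[[ 76.3 -23.4 -10.9]
 [ 85.3   0.3  -6.7]
 [ 88.4  15.   51.1]]
74 7 [-24.9  21.8] 50.1
76 144 [-14.8  14.6] -10.0
78 193 [-24.3  24.2] -11.5
80 11 [-24.1  23.5] -9.7
82 40 [-23.6  14.9] -9.5
84 537 [-20.   14.8] -10.1
86 549 [-14.8  14.6] -10.6
88 460 [-19.   14.6] -12.7
```

>>> play_rows([
  [1, 0.1, 0, 0, 0],
  [1, 0.2, 0, 0, 0],
  [1, 0.3, 0, 0, 0],
  [1, 0.4, 0, 0, 0],
  [1, 0.45, 0, 0, 0],
  [1, 0.5, 0, 0, 0],
])

```text
clock: 11.8
eef_pos: [510.0, 167.6, 51.3]
tool_rot: [-3.142, -0.0, 0.14]
force: [-0.5, -0.3, -1.4]
width: 29.0
gripper_force: 59.7
```

>>> play_rows([
  [1, 0.05, 0, 0, 0],
  [1, 0.1, 0, 0, 0],
  [1, 0.15, 0, 0, 0],
  [1, 0.2, 0, 0, 0],
])

```text
clock: 12.2
eef_pos: [512.0, 167.9, 51.3]
tool_rot: [3.142, -0.0, 0.14]
force: [0.3, -0.4, -2.2]
width: 29.0
gripper_force: 59.7
```

>>> play_rows([
  [1, 0.05, 0, 0, 0],
  [1, 0.1, 0, 0, 0],
  [1, 0.15, 0, 0, 0],
  [1, 0.2, 0, 0, 0],
])

```text
clock: 12.6
eef_pos: [514.0, 168.2, 51.3]
tool_rot: [3.142, -0.0, 0.14]
force: [1.0, -0.6, -1.7]
width: 28.8
gripper_force: 59.7
```

>>> play_rows([
  [1, 0.05, 0, 0, 0],
  [1, 0.1, 0, 0, 0],
  [1, 0.15, 0, 0, 0],
  [1, 0.2, 0, 0, 0],
])

```text
clock: 13.0
eef_pos: [515.9, 168.5, 51.3]
tool_rot: [3.142, -0.0, 0.14]
force: [0.3, 0.1, -1.9]
width: 28.9
gripper_force: 59.7
```

>>> play_rows([
  [1, 0.05, 0, 0, 0],
  [1, 0.1, 0, 0, 0],
  [1, 0.15, 0, 0, 0],
  [1, 0.2, 0, 0, 0],
])

```text
clock: 13.4
eef_pos: [517.9, 168.7, 51.3]
tool_rot: [3.142, -0.0, 0.14]
force: [0.2, 0.1, -1.2]
width: 29.2
gripper_force: 59.7
```

>>> play_rows([
  [1, 0.05, 0, 0, 0],
  [1, 0.1, 0, 0, 0],
  [1, 0.15, 0, 0, 0],
  [1, 0.2, 0, 0, 0],
])

```text
clock: 13.8
eef_pos: [519.9, 169.0, 51.3]
tool_rot: [3.142, -0.0, 0.14]
force: [0.6, 0.4, -2.1]
width: 28.8
gripper_force: 59.7
```

>>> play_rows([
  [1, 0.05, 0, 0, 0],
  [1, 0.1, 0, 0, 0],
  [1, 0.15, 0, 0, 0],
  [1, 0.2, 0, 0, 0],
])

```text
clock: 14.2
eef_pos: [521.9, 169.3, 51.3]
tool_rot: [-3.142, -0.0, 0.14]
force: [0.4, -0.1, -1.2]
width: 28.9
gripper_force: 59.7
```

>>> play_rows([
  [1, 0.05, 0, 0, 0],
  [1, 0.1, 0, 0, 0],
  [1, 0.15, 0, 0, 0],
  [1, 0.2, 0, 0, 0],
])

```text
clock: 14.6
eef_pos: [523.9, 169.6, 51.3]
tool_rot: [-3.142, -0.0, 0.14]
force: [0.8, -0.3, -1.7]
width: 28.8
gripper_force: 59.7
```

>>> play_rows([
  [1, 0.05, 0, 0, 0],
  [1, 0.1, 0, 0, 0],
  [1, 0.15, 0, 0, 0],
  [1, 0.2, 0, 0, 0],
])

```text
clock: 15.0
eef_pos: [525.3, 169.8, 51.2]
tool_rot: [-3.142, 0.001, 0.14]
force: [-1.5, -0.5, -0.7]
width: 28.7
gripper_force: 59.7
```

>>> play_rows([
  [1, 0, 0, 0, 0],
  [1, 0.05, 0, 0, 0],
])

```text
clock: 15.2
eef_pos: [525.4, 169.8, 51.2]
tool_rot: [3.142, 0.002, 0.14]
force: [-2.3, -0.3, -1.1]
width: 28.8
gripper_force: 59.7
```

>>> play_rows([
  [1, 0.05, 0, 0, 0],
  [1, 0.1, 0, 0, 0],
  [1, 0.1, 0, 0, 0],
])

```text
clock: 15.5
eef_pos: [525.6, 169.8, 51.0]
tool_rot: [3.142, 0.004, 0.14]
force: [-5.3, -1.1, -0.2]
width: 29.3
gripper_force: 59.8
```

>>> play_rows([
  [1, -0.05, 0, 0, 0],
  [0, -0.05, 0, 0, 0],
  [0, -0.05, 0, 0, 0],
  [0, -0.05, 0, 0, 0],
  [0, -0.05, 0, 0, 0],
  [0, -0.05, 0, 0, 0],
  [0, -0.05, 0, 0, 0],
  [0, -0.05, 0, 0, 0],
])

```text
clock: 16.3
eef_pos: [526.9, 170.0, 51.3]
tool_rot: [-3.142, -0.0, 0.14]
force: [0.8, 0.1, 0.8]
width: 85.2
gripper_force: 0.0
```

```bash
python3 look.py w8 | head -1
python3 - <<'E'
from h import *
s=ctrl.read_state(); z=np.load('w8.npz'); Q=(z['W']-s['eef_pos'])@R.from_euler('xyz',s['tool_rot']).as_matrix(); p=z['p']
m=(abs(Q[...,1])<20)&(abs(Q[...,2]-6)<22)&(Q[...,0]>-20)&(Q[...,0]<60)&(p.min(-1)>90)
P=Q[m]
for x in range(-20,60,4):
    k=P[abs(P[:,0]-x)<2]
    if len(k)>3: print(x,np.percentile(k[:,1],[2,98]).round(1),np.percentile(k[:,2],[10,50]).round(1))
E
```

```text
16.3 [526.89800843 169.98705343  51.34112379] [-3.14158742e+00 -2.31093770e-04  1.40204127e-01] [0.78646795 0.14543503 0.80431137] [0.03894994 0.01683524 0.00168478]
-20 [-14.6  14.6] [8.4 9.1]
-16 [-14.5  14.6] [8.2 8.9]
-12 [-13.9  14.3] [7.5 8.2]
-8 [-14.2  14.2] [7.1 7.8]
-4 [-14.   14.4] [6.8 7.5]
0 [-13.9  14.2] [6.4 7.2]
4 [-14.2  14.1] [6.2 6.9]
8 [-14.2  14.4] [6.1 7.2]
12 [-12.8  13.2] [6.7 9.7]
16 [-5.   5.4] [6.2 7.3]
20 [-4.9  5.3] [5.9 6.9]
24 [-4.9  5.3] [5.5 6.6]
28 [-5.3  5.2] [5.2 6.3]
32 [-5.3  5.2] [5. 6.]
36 [-5.2  5.1] [4.6 5.7]
40 [-5.1  5. ] [4.2 5.4]
44 [-5.   5.4] [4.  5.1]
48 [-5.   5.3] [3.6 4.7]
52 [-4.5  4.8] [3.4 4.2]
56 [-15.3  14.9] [-10.7  -9.6]
```

>>> play_rows([
  [0, 0, 0, -2, 0],
  [0, 0, 0, -5, 0],
  [0, 0, 0, -9, 0],
  [0, 0, 0, -13, 0],
  [0, 0.5, 0, -15, 2],
  [0, 2, 0, -15, 5],
  [0, 4, 0, -15, 8],
  [0, 5, 0, -15, 8],
  [0, 5, 0, -15, 8],
  [0, 5, 0, -15, 8],
])

```text
clock: 17.35
eef_pos: [575.3, 176.7, 200.7]
tool_rot: [3.141, 0.002, 0.001]
force: [-0.3, -0.0, 0.3]
width: 85.1
gripper_force: 0.0
```

```bash
python3 look.py w9 | head -1
python3 - <<'E'
from h import *
s=ctrl.read_state(); print(s['qpos'].round(2))
z=np.load('w9.npz'); W=z['W']; h=z['p'].astype(int)
br=(h[...,0]>110)&(h[...,2]<100)&(h[...,1]>0.7*h[...,0])
for lo,hi in((85,120),(110.5,118)):
    q=W[br&(W[...,2]>lo)&(W[...,2]<hi)]; 
    if len(q): 
        r=cv2.minAreaRect(q[:,:2].astype(np.float32)); print(len(q),r,np.median(q,0)); 
        vx,vy,a,b=cv2.fitLine(q[:,:2].astype(np.float32),cv2.DIST_HUBER,0,.01,.01).ravel(); print(np.arctan(vy/vx))
cv2.imwrite('pics/w9c.png',z['p'][...,::-1])
E
```

```text
17.35 [575.34654872 176.69121469 200.74262233] [3.14113345e+00 1.88769171e-03 1.27769788e-03] [-0.32801539 -0.01177837  0.31123201] [0.02138802 0.00637928 0.0082323 ]
[-0.56  0.65  0.36  1.72 -0.29  0.83 -1.65]
1370 ((652.3072509765625, 187.44036865234375), (17.014690399169922, 41.50676345825195), 89.62240600585938) [652.87565274 187.16264793 113.64250971]
-0.036933895
1274 ((652.2074584960938, 187.5754852294922), (12.008593559265137, 41.57170867919922), 87.53550720214844) [653.31736861 187.50193668 113.72091039]
-0.042979218
```

View pics/w9c.png

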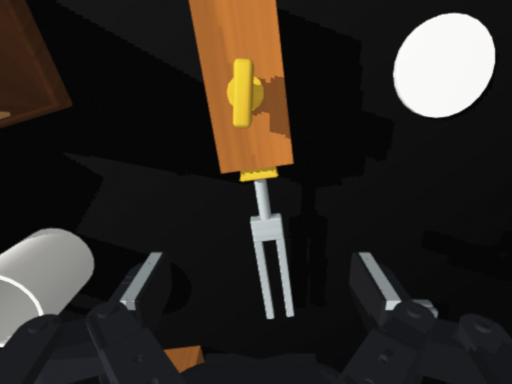

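Wrist view: wing at (242,93) on the box, fork seated in the collar and sagging slightly. Wing yaw is about -0.043, so the screw stands at about 0.18. I'll approach with a half turn so the last joint stays well inside its range.

>>> play_rows([
  [0, 2, -0.3, 0, -8.5],
  [0, 4, -0.6, 0, -17],
  [0, 6, -0.9, 0, -25.5],
  [0, 7.7, -1.1, 0, -34],
  [0, 7.7, -1.1, 0, -42.5],
  [0, 7.7, -1.1, 0, -51],
  [0, 7.7, -1.1, 0, -59.5],
  [0, 7.7, -1.1, 0, -68],
  [0, 7.7, -1.1, 0, -76.5],
  [0, 7.7, -1.1, 0, -85],
])

```text
clock: 18.4
eef_pos: [652.3, 187.8, 201.1]
tool_rot: [-3.14, 0.001, 1.491]
force: [-0.2, 1.2, 0.3]
width: 85.8
gripper_force: 0.0
```

>>> play_rows([
  [0, 0, 0, 0, -8.5],
  [0, 0, 0, 0, -17],
  [0, 0, 0, 0, -25.5],
  [0, 0, 0, 0, -34],
  [0, 0, 0, 0, -42.5],
  [0, 0, 0, 0, -51],
  [0, 0, 0, 0, -59.5],
  [0, 0, 0, 0, -68],
  [0, 0, 0, 0, -76.5],
  [0, 0, 0, 0, -85],
])

```text
clock: 19.4
eef_pos: [652.4, 187.7, 201.1]
tool_rot: [-3.141, -0.001, 2.975]
force: [-0.7, -0.3, 0.2]
width: 85.5
gripper_force: 0.0
```

>>> play_rows([
  [0, 0, 0, 1, -7.5],
  [0, 0, 0, 2, -7.5],
  [0, 0, 0, 3, -7.5],
  [0, 0, 0, 4, -7.5],
  [0, 0, 0, 4, -7.5],
  [0, 0, 0, 4, -7.5],
  [0, 0, 0, 4, -7.5],
])

```text
clock: 20.1
eef_pos: [653.6, 188.3, 161.8]
tool_rot: [3.141, 0.001, 3.098]
force: [0.3, 1.0, -0.6]
width: 85.4
gripper_force: 0.0
```

Run:
```python
from h import *
s=ctrl.read_state(); print(s['qpos'].round(2),s['eef_pos'],s['tool_rot'])
plan([652.2,187.5,111.5],-0.043+np.pi)
p,d=ctrl.get_image('wrist'); W=cloud('wrist',d,s); h=p.astype(int)
br=(h[...,0]>110)&(h[...,2]<100)&(h[...,1]>0.7*h[...,0])
q=W[br&(W[...,2]>110)&(W[...,2]<118)]
print(len(q),cv2.minAreaRect(q[:,:2].astype(np.float32)) if len(q) else 0)
```

```text
[-0.06  0.81 -0.48  1.5   0.43  0.93  0.86] [653.56396634 188.34664081 161.78863787] [3.14127076e+00 8.45209612e-04 3.09838197e+00]
move cm [ 0.14 -0.09  5.03] spin -0.01 clock 20.1
1293 ((651.7145385742188, 188.15928649902344), (11.59437370300293, 41.9313850402832), 87.47716522216797)
```

>>> play_rows([
  [0, 0.1, 0, 1.5, 0],
  [0, 0.1, 0, 3, 0],
  [0, 0.1, 0, 4.5, 0],
  [0, 0.1, 0, 5, 0],
  [0, 0.1, 0, 5, 0],
  [0.5, 0.1, 0, 5, 0],
  [1, 0.1, 0, 5, 0],
  [1, 0.1, 0, 5, 0],
  [1, 0.1, 0, 5, 0],
  [1, 0.1, 0, 5, 0],
])

```text
clock: 21.15
eef_pos: [652.4, 188.1, 111.7]
tool_rot: [3.141, 0.001, 3.099]
force: [0.6, 0.4, -0.2]
width: 12.4
gripper_force: 0.4
```

>>> play_rows([
  [1, 0, 0, 0, 0],
  [1, 0, 0, 0, 0],
  [1, 0, 0, 0, 0],
  [1, 0, 0, 0, 0],
])

```text
clock: 21.55
eef_pos: [652.5, 188.0, 111.8]
tool_rot: [-3.141, 0.001, 3.099]
force: [-1.1, -1.2, 5.5]
width: 11.0
gripper_force: 60.1
```

>>> play_rows([
  [1, 0, 0, 0, 5],
  [1, 0, 0, 0, 11],
  [1, 0, 0, 0, 17],
  [1, 0, 0, 0, 23],
  [1, 0, 0, 0, 29],
  [1, 0, 0, 0, 35],
  [1, 0, 0, 0, 41],
  [1, 0, 0, 0, 47],
  [1, 0, 0, 0, 53],
  [1, 0, 0, 0, 56],
])

```text
clock: 22.55
eef_pos: [652.5, 187.9, 111.8]
tool_rot: [3.141, 0.001, 2.118]
force: [-1.4, -1.5, 5.4]
width: 10.9
gripper_force: 60.2
```

```bash
python3 -c "
from h import *
s=ctrl.read_state(); print(s['tool_rot'],s['torque'],s['force'],s['eef_pos'],'screw',0.141-(s['tool_rot'][2]-np.pi))"
```

```text
[3.14122110e+00 6.91858260e-04 2.11802085e+00] [-0.2294608   0.23222691  0.03365215] [-1.4126658  -1.49395539  5.42259296] [652.512011   187.94521088 111.78764256] screw 1.164571800824159
```

>>> play_rows([
  [1, 0, 0, 0, 3],
  [1, 0, 0, 0, 6],
  [1, 0, 0, 0, 8],
  [1, 0, 0, 0, 9.5],
  [1, 0, 0, 0, 10.5],
  [1, 0, 0, 0, 10.5],
])

```text
clock: 23.15
eef_pos: [652.5, 188.0, 111.8]
tool_rot: [3.141, 0.002, 1.943]
force: [-1.0, -2.9, 6.4]
width: 11.1
gripper_force: 68.1
```

```bash
python3 -c "
from h import *
s=ctrl.read_state(); print(s['tool_rot'],s['torque'],s['force'],s['eef_pos'],'screw',0.141-(s['tool_rot'][2]-np.pi))"
```

```text
[3.14113178e+00 1.65105541e-03 1.94266996e+00] [-0.40360447  0.2562642   1.30524578] [-0.98352544 -2.86713416  6.4081833 ] [652.47092752 188.00231376 111.81365911] screw 1.3399226891889473
```

>>> play_rows([
  [1, 0, 0, 0, -0.2],
  [0, 0, 0, 0, -0.2],
  [0, 0, 0, 0, -0.2],
  [0, 0, 0, 0, -0.2],
  [0, 0, 0, 0, -0.2],
  [0, 0, 0, 0, -0.2],
  [0, 0, 0, -3, -0.2],
  [0, 0, 0, -7, -0.2],
  [0, 0, 0, -11, -0.2],
  [0, 0, 0, -14, -0.2],
])

```text
clock: 24.15
eef_pos: [652.9, 188.3, 254.1]
tool_rot: [3.139, -0.0, 1.941]
force: [0.5, 0.6, 0.3]
width: 85.5
gripper_force: 0.0
```

>>> play_rows([
  [0, -2, 2, 0, 0],
  [0, -5, 4, 0, 0],
  [0, -8, 6, 0, 0],
  [0, -8, 6, 0, 0],
  [0, -8, 6, 0, 0],
])

```text
clock: 24.65
eef_pos: [737.3, 134.3, 250.5]
tool_rot: [-3.141, -0.0, 1.939]
force: [-0.4, 0.4, -0.5]
width: 85.4
gripper_force: 0.0
```

Run:
```python
from h import *
s=ctrl.read_state(); print(s['clock'],s['eef_pos'],s['tool_rot'],s['force'])
for n in ('top','wrist','scene'):
  p,d=ctrl.get_image(n); W=cloud(n,d,s); h=p.astype(int)
  br=(h[...,0]>100)&(h[...,2]<110)&(h[...,1]>0.68*h[...,0])
  q=W[br&(W[...,2]>108)&(W[...,2]<119)&(W[...,0]>600)&(W[...,0]<700)&(abs(W[...,1]-188)<40)]
  if len(q)>5: print(n,len(q),cv2.minAreaRect(q[:,:2].astype(np.float32)))
  f=(W[...,2]>25)&(W[...,2]<60)&(h.min(-1)>90)&(abs(W[...,1]-165)<35)&(W[...,0]>390)&(W[...,0]<575)&(h.max(-1)-h.min(-1)<40)
  if f.sum()>20: print(n,'fork',line(W,f,25,60))
  if n=='top': a=p[90:300,90:400]
  if n=='scene': b=p[150:290,170:420]
cv2.imwrite('pics/end.png',np.vstack([cv2.resize(x,(600,300 if i else 290)) for i,x in enumerate((a,b))])[...,::-1])
```

```text
24.65 [737.28140214 134.26583357 250.50695679] [-3.14059688e+00 -3.50834578e-04  1.93949757e+00] [-0.3582752   0.43552833 -0.52912011]
top 18 ((645.9063720703125, 201.916748046875), (11.957717895507812, 9.688087463378906), 27.11044692993164)
top fork (np.float32(0.08924461), (np.float64(486.9682953698885), np.float64(175.67521630588053)), (np.float64(534.8840910640664), np.float64(179.9628320655642)), np.float64(43.39383285362442))
wrist 878 ((653.5181274414062, 186.51182556152344), (12.3607759475708, 41.24119186401367), 23.609394073486328)
wrist fork (np.float32(0.18218064), (np.float64(461.0520008434884), np.float64(156.5594932939028)), (np.float64(573.7573622651383), np.float64(177.32244314740342)), np.float64(42.337960164902256))
scene 35 ((652.883056640625, 185.49346923828125), (10.357793807983398, 42.37403106689453), 24.229223251342773)
scene fork (np.float32(0.1900743), (np.float64(418.6956919651482), np.float64(143.2701887787092)), (np.float64(563.139102498706), np.float64(171.0606478768053)), np.float64(38.93094640791037))
```

View pics/end.png

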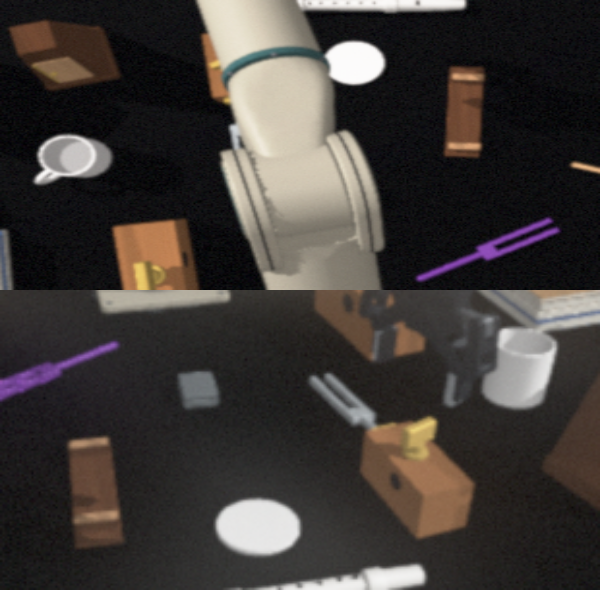

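Run:
```python
from h import *
u=np.array([np.cos(.141),np.sin(.141)]); v=np.array([-u[1],u[0]]); M=np.array([592.6,179.1])
def prof(W,p,t):
  h=p.astype(int); X=(W[...,:2]-M)@u; Y=(W[...,:2]-M)@v
  m=(W[...,2]>20)&(W[...,2]<60)&(h.min(-1)>80)&(h.max(-1)-h.min(-1)<40)&(abs(Y)<25)
  print(t,[(x,*np.percentile(Y[m&(abs(X-x)<1)],[3,97]).round(1)) for x in range(-92,-44,2) if (m&(abs(X-x)<1)).sum()>5])
z=np.load('w9.npz'); prof(z['W'],z['p'],'before')
s=ctrl.read_state(); p,d=ctrl.get_image('wrist'); prof(cloud('wrist',d,s),p,'after'); print(s['clock'])
```

```text
before [(-92, np.float64(-14.5), np.float64(13.8)), (-90, np.float64(-13.6), np.float64(14.2)), (-88, np.float64(-14.0), np.float64(14.3)), (-86, np.float64(-13.6), np.float64(14.0)), (-84, np.float64(-14.4), np.float64(13.6)), (-82, np.float64(-13.8), np.float64(14.2)), (-80, np.float64(-13.7), np.float64(14.7)), (-78, np.float64(-13.7), np.float64(13.1)), (-76, np.float64(-13.4), np.float64(13.5)), (-74, np.float64(-13.0), np.float64(13.4)), (-72, np.float64(-13.2), np.float64(14.1)), (-70, np.float64(-13.4), np.float64(13.3)), (-68, np.float64(-13.3), np.float64(13.5)), (-66, np.float64(-13.7), np.float64(13.9)), (-64, np.float64(-13.2), np.float64(13.5)), (-62, np.float64(-13.2), np.float64(13.4)), (-60, np.float64(-13.5), np.float64(13.7)), (-58, np.float64(-13.8), np.float64(14.5)), (-56, np.float64(-13.0), np.float64(13.3)), (-54, np.float64(-4.8), np.float64(4.7)), (-52, np.float64(-4.6), np.float64(4.9)), (-50, np.float64(-4.0), np.float64(4.2)), (-48, np.float64(-4.2), np.float64(4.8)), (-46, np.float64(-4.5), np.float64(5.0))]
after [(-92, np.float64(-14.0), np.float64(14.
[... 311 characters left out ...]
, (-76, np.float64(-13.3), np.float64(13.9)), (-74, np.float64(-12.7), np.float64(14.3)), (-72, np.float64(-13.2), np.float64(14.1)), (-70, np.float64(-12.9), np.float64(14.4)), (-68, np.float64(-12.5), np.float64(14.8)), (-66, np.float64(-12.9), np.float64(13.5)), (-64, np.float64(-13.3), np.float64(14.7)), (-62, np.float64(-12.8), np.float64(13.7)), (-60, np.float64(-12.5), np.float64(14.7)), (-58, np.float64(-13.6), np.float64(14.3)), (-56, np.float64(-13.0), np.float64(14.3)), (-54, np.float64(-6.7), np.float64(9.9)), (-52, np.float64(-3.9), np.float64(5.2)), (-50, np.float64(-3.5), np.float64(5.5)), (-48, np.float64(-4.0), np.float64(5.6)), (-46, np.float64(-3.7), np.float64(5.0))]
24.8
```

The yoke front has not moved: it is 55 mm in front of the face, so the tip is 53 mm in, which matches the depth where I felt the stop. The wing stands at 1.30.

```bash
python3 -c "
from cell import ctrl; print(ctrl.finish_job())"
```

```text
the job is handed in; nothing more can be done
None
```

The fork is in the socket against the hidden stop, about 53 mm in, with the push at about 5 N. After I let go of it, the wing screw was tightened clockwise to its end stop at 1.30 rad, and the job was handed in at about 25 s.

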